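# Check in the loaded carriers of the pipetting deck

## Task

Check in the three loaded carriers in the order the run will use them: with the fingertips, lightly press down the round white key of the carrier holding the box of pipette tips, then that of the carrier holding the open trough, then that of the carrier holding the flat well plate. Push each key about a centimetre down, where it stays; press gently, never bearing down hard on it, and leave the empty carrier's key up. Do not grasp, lift or shift anything, and finish with the hand clear.

Things in the scene. Friction and masses are not known exactly. Their poses are not given: they have to be found in the camera images.
- carrier_tips: One of four like carriers fixed on the deck, in any order: the one loaded with the box of pipette tips. Dark base 200 (x) x 100 x 12 mm, origin centre of underside, z up, x from nest to key (away from the robot, yaw within 0.12). Nest centred at x -30 mm, its edge strips 6 mm high; at x +80 mm a grey block 36 (x) x 60 (y) mm, top 30 mm above the deck, holds the key.
- key_tips_top (a point): Centre of the top face of the key on the carrier that is the one loaded with the box of pipette tips: a round white upright push key 28 mm in diameter, its flat top 54 mm above the deck when up, 34 mm at the end of its travel. It moves down with the key.
- key_tips (a joint): How far the key on the carrier that is the one loaded with the box of pipette tips is down, in m: 0 = up (it may start up to 0.001 down), 0.020 = hard stop. Soft to push: 2.5 N, growing to 7 N at the stop. Friction holds it where it is left, but from deeper than about 0.011 it rises back to there; it counts as down from 0.006 and as untouched below 0.003.
- carrier_trough: One of four like carriers fixed on the deck, in any order: the one loaded with the open reagent trough. Dark base 200 (x) x 100 x 12 mm, origin centre of underside, z up, x from nest to key (away from the robot, yaw within 0.12). Nest centred at x -30 mm, its edge strips 6 mm high; at x +80 mm a grey block 36 (x) x 60 (y) mm, top 30 mm above the deck, holds the key.
- key_trough_top (a point): Centre of the top face of the key on the carrier that is the one loaded with the open reagent trough: a round white upright push key 28 mm in diameter, its flat top 54 mm above the deck when up, 34 mm at the end of its travel. It moves down with the key.
- key_trough (a joint): How far the key on the carrier that is the one loaded with the open reagent trough is down, in m: 0 = up (it may start up to 0.001 down), 0.020 = hard stop. Soft to push: 2.5 N, growing to 7 N at the stop. Friction holds it where it is left, but from deeper than about 0.011 it rises back to there; it counts as down from 0.006 and as untouched below 0.003.
- carrier_plate: One of four like carriers fixed on the deck, in any order: the one loaded with the flat well plate. Dark base 200 (x) x 100 x 12 mm, origin centre of underside, z up, x from nest to key (away from the robot, yaw within 0.12). Nest centred at x -30 mm, its edge strips 6 mm high; at x +80 mm a grey block 36 (x) x 60 (y) mm, top 30 mm above the deck, holds the key.
- key_plate_top (a point): Centre of the top face of the key on the carrier that is the one loaded with the flat well plate: a round white upright push key 28 mm in diameter, its flat top 54 mm above the deck when up, 34 mm at the end of its travel. It moves down with the key.
- key_plate (a joint): How far the key on the carrier that is the one loaded with the flat well plate is down, in m: 0 = up (it may start up to 0.001 down), 0.020 = hard stop. Soft to push: 2.5 N, growing to 7 N at the stop. Friction holds it where it is left, but from deeper than about 0.011 it rises back to there; it counts as down from 0.006 and as untouched below 0.003.
- carrier_empty: One of four like carriers fixed on the deck, in any order: the one with nothing in its nest. Dark base 200 (x) x 100 x 12 mm, origin centre of underside, z up, x from nest to key (away from the robot, yaw within 0.12). Nest centred at x -30 mm, its edge strips 6 mm high; at x +80 mm a grey block 36 (x) x 60 (y) mm, top 30 mm above the deck, holds the key.
- key_empty_top (a point): Centre of the top face of the key on the carrier that is the one with nothing in its nest: a round white upright push key 28 mm in diameter, its flat top 54 mm above the deck when up, 34 mm at the end of its travel. It moves down with the key.
- key_empty (a joint): How far the key on the carrier that is the one with nothing in its nest is down, in m: 0 = up (it may start up to 0.001 down), 0.020 = hard stop. Soft to push: 2.5 N, growing to 7 N at the stop. Friction holds it where it is left, but from deeper than about 0.011 it rises back to there; it counts as down from 0.006 and as untouched below 0.003.
- tip_box: White box with 96 short upright pale pipette tips, loose in its nest, 127 (x) x 85 (y) x 54 mm, origin at the centre of its underside (12 mm above the deck), upright z; its top is 66 mm above the deck. Not to be moved.
- trough: White open trough with three cross walls (four compartments), loose in its nest, 127 x 85 x 40 mm, origin at the centre of its underside; rim 52 mm above the deck. Not to be moved.
- well_plate: Flat white plate with 96 round grey wells, loose in its nest, 127 x 85 x 14 mm, origin at the centre of its underside; top 26 mm above the deck. Not to be moved.
- amber_bottle: Bystander: brown bottle with white cap, 60 mm in diameter, 130 mm tall, loose on the deck to the left of the carriers (+y), origin at the centre of its underside.
- jar: Bystander: white jar with grey cap, 56 mm in diameter, 70 mm tall, loose on the deck to the right of the carriers (-y), origin at the centre of its underside.
- spare_lid: Bystander: spare pale plastic plate lid, flat, 85 x 127 x 10 mm, lying loose on the deck beyond the carriers, origin at the centre of its underside.
There are look-alikes about, which are no part of the job. What is shaped like the carrier_trough but brown or purple is not meant.

How it is judged (in metres and radians):
On the way, in this order (a step that is already met when the one before it is completed fails the run):
1. the key of the carrier with the box of tips is down (value of joint key_tips above 0.006 m), for 0.1 s.
2. the key of the carrier with the trough is down (value of joint key_trough above 0.006 m), for 0.1 s.
3. the key of the carrier with the well plate is down (value of joint key_plate above 0.006 m), for 0.1 s.
At the end, for the whole second after the job is handed in: The keys of the tip box's, the trough's and the well plate's carriers are each at least 6 mm down, the empty carrier's key is less than 3 mm down, the labware is at rest within 10 mm and the bystanders within 15 mm of where they began (value of joint each of key_tips, key_trough, key_plate above 0.006 m and value of joint key_empty below 0.003 m and distance of each of tip_box, trough, well_plate from where it was at the start of the episode below 0.01 m and distance of each of amber_bottle, jar, spare_lid from where it was at the start of the episode below 0.015 m and linear speed of each of tip_box, trough, well_plate, amber_bottle, jar, spare_lid below 0.02 m/s); the robot touches nothing.
It fails at once if a key was pressed before the one that comes before it was down (order: tip box, trough, well plate) ((value of joint key_trough above 0.003 m and value of joint key_tips below 0.005 m) or (value of joint key_plate above 0.003 m and value of joint key_trough below 0.005 m)).
It fails at once if the empty carrier's key was pressed (value of joint key_empty above 0.003 m).
It fails at once if a key or carrier was pressed hard (more than 15 N) (contact force between any of carrier_tips, carrier_trough, carrier_plate, carrier_empty and the fingers above 15 N or contact force between any of carrier_tips, carrier_trough, carrier_plate, carrier_empty and the arm above 15 N).
It fails at once if labware was lifted, carried or pushed out of place (more than 10 mm) or tipped (distance of any of tip_box, trough, well_plate from where it was at the start of the episode above 0.01 m or angle between any of tip_box, trough, well_plate's own z axis and vertical above 0.15 rad).
It fails at once if a bystander was moved more than 15 mm or tipped (distance of any of amber_bottle, jar, spare_lid from where it was at the start of the episode above 0.015 m or angle between any of amber_bottle, jar, spare_lid's own z axis and vertical above 0.3 rad).
It also fails if it takes over 48 s, if anything falls off the work surface, if the arm or the gripper's body presses on something with over 40 N, if the wrist force passes 120 N, or if a joint passes its speed limit or range.

## Robot

A 7-joint arm with a two-finger parallel gripper is mounted at the origin on the work surface. World frame = base frame: x ahead of the robot, y to its left, z up, the work surface at z = 0. Lengths are in m, angles in degrees, forces in N, time in s.
With the tool pointing down it reaches from about 0.425 to 0.925 m from the base axis. Payload 6.8 kg.
Tool frame: the origin (TCP) lies between the finger pads; the fingertips stand 17 mm ahead of it and the grasp point (between the pads) lies 2 mm behind it; x points along the fingers, z is the direction in which the jaws open and shut, and the axes are right-handed (so a half turn about x gives the same grasp; the last joint's range is limited). The gripper opens to 85 mm and grips with 20 to 120 N. Pads are 22 mm wide; open, the fingers measure 114 mm over their backs; the gripper's body (76 mm by 85 mm) begins 54 mm behind the grasp point. The pads swing forward as they close: fully open they stand 13 mm farther back than shut.
Start: joints at [-6.194, 27.33, 1.283, 89.118, -0.659, 63.558, -4.761], TCP at [0.675, 0, 0.248] pointing down, gripper open.
Joint ranges: [-169.35, 169.35], [-19.33, 120.38], [-80.79, 83.38], [13.8, 139.57], [-78.32, 258.32], [9.67, 109.79], [-169.56, 169.56]. Speed limits (degrees/s): [136.94, 136.94, 180, 180, 180, 180, 180].

## Interface

Orientations are given as a 3x3 rotation matrix whose columns are the frame's x, y, z axes.
In Python, from workcell import arm, cams gives the robot as it stands.
- The arm moves only by the tool move_arm, never from a script. Its argument "series" is a list of rows, each a list of 3 entries, a list of its own where there are three numbers: the turn, a rotation vector about the world's x, y, z in degrees, then the shift along the world's x, y, z in cm, then the closure, from 0 (fully open) to 1 (shut). A call has exactly 8 rows; each row is the pose to reach, as a shift and turn from the pose measured when the call began; what a row does not reach only later rows make up. A row lasts 1/12 s, in which the tool goes at most 41.7 mm and 7.16 degrees, less where a joint would pass 70% of its speed; a pose out of reach is approached as far as the arm can. A call with a gripper value outside its range is refused whole. The fingers move at their own pace and stop on an object; "squeeze" is the grip in N (left out, the last holds). Time passes only in rows, so rows that repeat a pose let the fingers close, or fill a call up. It gives the time, the measured TCP pose, the force and the opening at its end, in the units of the state.
- arm.get_obs(): the state, without advancing time (a new reading comes with each control period).
- cams.capture(name): name is "scene" or "side" or "wrist"; returns the picture (420x560x3 uint8, blue, green, red); there is no depth.
- cams.camera_info(name): a dict with "K" (3x3 intrinsics, pixels), "k1" (the pictures are not rectified: a ray, as slopes to the right and down, at radius r is drawn at 1 + k1 r^2 times it, then the intrinsics apply), "R" (3x3) and "t" (3): a world point X has camera coordinates R X + t. Camera axes: x right, y down, z forward; pixel columns grow to the right and rows downward; lengths in m; the calibration is good to about 2 mm. A picture is of the moment at which its call begins: read the wrist's pose just before it. camera_info takes no time and is no camera call; for the wrist camera it gives the pose at the moment of the call.
- arm.job_done(): hands the job in, once; it reports no verdict.
The state is a dict: "t": time; "q": joint angles; "joint_vel": joint speeds; "joint_efforts": joint torques, N m; "ee_pos": TCP position; "ee_rot": TCP orientation; "wrist_force": force on the tool from outside, world axes, zero at the start; "wrist_torque": the same for the moment, N m; "opening": finger opening in m.
Only numpy, scipy, OpenCV 4.12 (cv2) and the standard library are available. Lean on these libraries where they do the work, as an engineer would, in place of code of your own. Each camera call takes 0.05 s, during which the arm holds its last target.

## Working session

There is one attempt and no reset: what is moved stays moved. The work goes in short steps, Python scripts to look and compute and a tool call to move; the robot and the scene stay as the last step left them, time stands still between calls to the robot, and variables do not carry over. Pictures are saved under pics/ and viewed, and the job is handed in when it is done.

Besides the shell and the picture viewer there is one more tool, called after "Request:" as name([rows], argument=value, ...), one row to a line, values as JSON. move_arm: Moves the arm, as the interface text tells. Its arguments: {"type":"object","properties":{"series":{"type":"array","items":{"type":"array"}},"squeeze":{"type":"number"}},"required":["series"]}

```bash
mkdir -p pics; python3 - <<'E'
from workcell import arm,cams
import cv2
o=arm.get_obs();print(o)
for n in ["scene","side","wrist"]:
    i=cams.camera_info(n);print(n,i)
    cv2.imwrite(f"pics/{n}0.png",cams.capture(n))
E
```

```text
{'t': 0.0, 'q': array([-6.19387573, 27.3758519 ,  1.28031133, 89.17977416, -0.65800198,
       63.56079644, -4.76096128]), 'joint_vel': array([ 0.05836684,  0.00191449,  0.08841468,  0.03509244,  0.1109522 ,
       -0.0073828 , -0.04377063]), 'joint_efforts': array([-5.45967814e-04, -5.96443820e+01,  1.60769675e+00, -2.81194621e+01,
        1.24063640e-02,  9.39900521e-03,  2.20753498e-05]), 'ee_pos': array([ 6.74409559e-01, -2.09230115e-05,  2.47314402e-01]), 'ee_rot': array([[-1.89697109e-03, -3.22759203e-05,  9.99998200e-01],
       [-1.59153213e-04,  9.99999987e-01,  3.19740683e-05],
       [-9.99998188e-01, -1.59092273e-04, -1.89697620e-03]]), 'wrist_force': array([-0.45460637,  0.1785772 ,  0.37483157]), 'wrist_torque': array([0.01145181, 0.02549228, 0.00222698]), 'opening': 0.08558976760043169}
scene {'K': array([[447.59347046,   0.        , 273.4949818 ],
       [  0.        , 447.59347046, 209.33721911],
       [  0.        ,   0.        ,   1.        ]]), 'k1': 0.02819495259339486, 'R': array([[-0.12637276,  0.9919747 , -0.00401511],
       [ 0.76759936,  0.09522299, -0.633
[... 244 characters left out ...]
,   0.        ,   1.        ]]), 'k1': -0.12644930637624902, 'R': array([[ 0.72836013, -0.68488779, -0.02049955],
       [-0.39247356, -0.392488  , -0.83181589],
       [ 0.56165472,  0.61390706, -0.55467296]]), 't': array([-0.40954308,  0.24333859,  1.15162544])}
wrist {'K': array([[336.20032125,   0.        , 272.44279481],
       [  0.        , 336.20032125, 209.31022285],
       [  0.        ,   0.        ,   1.        ]]), 'k1': -0.020950440075148864, 'R': array([[ 9.99998974e-01,  3.77091892e-04, -1.38222941e-03],
       [ 7.57696773e-04, -9.57984927e-01,  2.86817547e-01],
       [-1.21599836e-03, -2.86818299e-01, -9.57984230e-01]]), 't': array([-0.67386534, -0.03758349,  0.37848377])}
```

View pics/scene0.png

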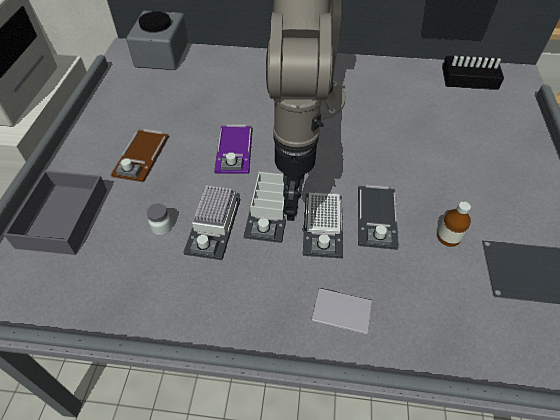

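View pics/side0.png

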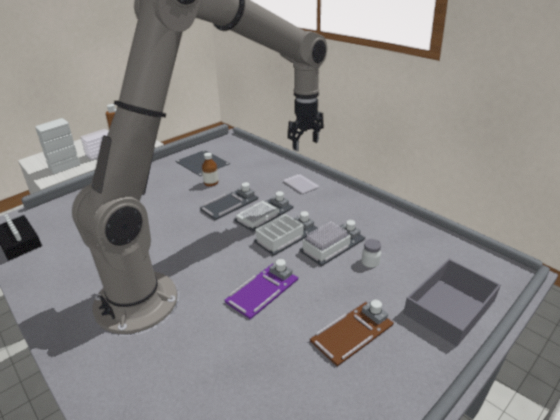

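View pics/wrist0.png

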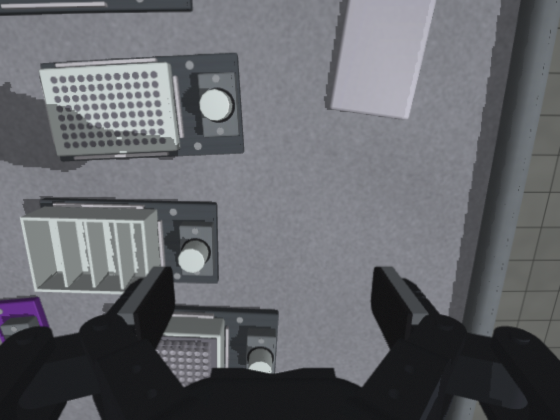

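Scene image: loaded and empty candidates by key pixel are tips (203,242), trough (263,225), plate (324,241) and empty (380,233). The look-alikes are a brown carrier (127,165) and a purple one (231,158), both rejected. Next I'll take close crops and measure.

```bash
python3 - <<'E'
import cv2,numpy as np
s=cv2.imread("pics/scene0.png");w=cv2.imread("pics/wrist0.png")
cv2.imwrite("pics/c1.png",cv2.resize(s[165:260,180:410],None,fx=3.4,fy=3.4,interpolation=cv2.INTER_CUBIC))
cv2.imwrite("pics/c2.png",cv2.resize(w[50:390,150:290],None,fx=1.7,fy=1.7,interpolation=cv2.INTER_CUBIC))
for n,im,pts in (("scene",s,[(203,242),(263,225),(324,241),(380,233)]),("wrist",w,[(216,105),(191,260)])):
  g=cv2.cvtColor(im,cv2.COLOR_BGR2GRAY)
  for p in pts: print(n,p); print(g[p[1]-12:p[1]+16:2, p[0]-12:p[0]+13:2] if n=="scene" else g[p[1]-24:p[1]+24:4, p[0]-24:p[0]+25:4])
E
```

```text
scene (203, 242)
[[ 72  64 163 158 153 160 162 162 160 161 164 162 162]
 [ 58  64  59 117 177 163 134 120 164 163 155 159 160]
 [ 60  62  64  54  65 115 142 137 137 158 183 177 164]
 [115 110  60  63 224 198 198 205  90  17  15  74  99]
 [ 96 100 110 192 201 199 198 196 227  26  30  69  66]
 [ 62  94  98 225 203 198 201 203 198  54  70  87  61]
 [ 58 143 122 112 203 206 207 202  97   3 110 106 116]
 [ 66  93 105  16 157 154 152 135 107  18 110 115 105]
 [ 99 105 108  53 165 165 160 143 111  44 106 142  41]
 [114 106 106 111  13 126 115  66  69 107 102 109  36]
 [ 90  83  82  78  97 126 129 116 107  56 106 111  35]
 [ 64  81  84  82  86  88  85  85  81  82  81  62  32]
 [ 46  43  53  71  72  59  68  86 134  82  85  82  68]
 [136 134 112  70  60  55  46  47  45  67  77  69  66]]
scene (263, 225)
[[177 161 161 162 161 163 162 162 161 158 162 162 163]
 [175 167 168 161 163 161 162 162 163 163 162 163 161]
 [ 55  54 123 153 159 169 183 162 169 172 164 162 167]
 [ 63  59  60  51 127 202 199 199 169 138 143 141 153]
 [154  54  61  50 210 198 196 196 209   9  59  54  56]
 [ 58 132 104  96 20
[... 2707 characters left out ...]
 114 114 115 114  70]]
wrist (191, 260)
[[ 47  48  47  60 105 113 112 113 113 112 112 109  72]
 [ 46  46  46  46  70  44  48  59  41  68 113 111  72]
 [ 47  46  48  48  38  88  92  96 105 110  51 112  72]
 [ 61  46  46  48  73 112 129 107 116 123  84 111  73]
 [ 72  72  68  52 199 205 205 207 183 129 127 107  74]
 [ 73  74  54 176 203 204 205 206 207 148 103 111  74]
 [ 71  72  54 190 203 204 205 206 207 211  58 112  72]
 [ 72  73  72 158 203 204 204 205 206 191 113 112  73]
 [ 22  43  74  74 195 204 205 205 204 115 114 112  74]
 [ 19  24  83  76 112 131 162 165 139 113 114 112  74]
 [ 21  20 142 140  71  72  73  74  75  75  75  75  72]
 [ 19  19  73  73  72  72  72  72  72  72  72  73  72]]
```

View pics/c1.png

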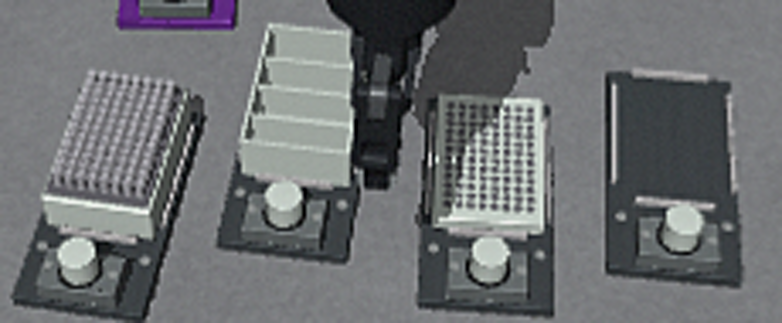

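View pics/c2.png

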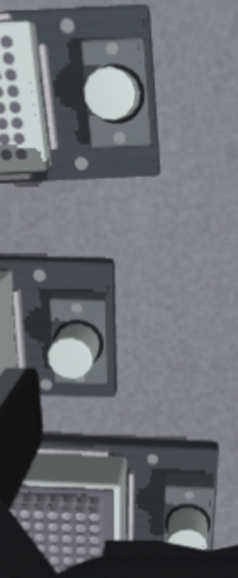

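The crops confirm it: tips, trough, plate and empty, left to right, all on dark bases. Next I'll cast rays onto z=0.0535.

```bash
cat > h.py <<'E'
import cv2,numpy as np
from workcell import arm,cams
def ray(info,uv,z):
    K,k1,R,t=info["K"],info["k1"],np.array(info["R"]),np.array(info["t"])
    n=cv2.undistortPoints(np.array([[uv]],float),np.array(K),np.array([k1,0,0,0,0.]))[0,0]
    d=R.T@np.array([n[0],n[1],1]);c=-R.T@t
    return c+d*(z-c[2])/d[2]
def blob(im,p,thr=185,r=40):
    g=cv2.cvtColor(im,cv2.COLOR_BGR2GRAY)
    x0,y0=max(p[0]-r,0),max(p[1]-r,0)
    n,l,s,c=cv2.connectedComponentsWithStats((g[y0:p[1]+r,x0:p[0]+r]>thr).astype(np.uint8))
    k=l[p[1]-y0,p[0]-x0]
    return c[k]+[x0,y0],s[k]
E
python3 - <<'E'
from h import *
for n,P in (("scene",dict(tips=(201,239),trough=(263,222),plate=(324,237),empty=(380,230))),("wrist",dict(plate=(216,105),trough=(191,260)))):
  im=cv2.imread(f"pics/{n}0.png")
  for k,p in P.items():
    c,s=blob(im,p,r=14 if n=="scene" else 40); X=ray(cams.camera_info(n),c,.0535); print(n,k,c.round(1),s,X.round(4))
E
```

```text
scene tips [202. 239.] [10 10 11  9 75] [ 0.6613 -0.218   0.0535]
scene trough [263.1 222.1] [ 9 10 11  9 68] [ 0.5912 -0.0769  0.0535]
scene plate [323.7 238.7] [ 9 12 11  9 72] [0.6235 0.0773 0.0535]
scene empty [380.7 229. ] [10  8 10 10 72] [0.5765 0.2159 0.0535]
wrist plate [214.3 104.5] [ 24  25  29  30 664] [0.6212 0.0766 0.0535]
wrist trough [191.1 260.3] [ 28  29  25  23 443] [ 0.5895 -0.0781  0.0535]
```

Request:
move_arm([
  [[0, 0, 0], [-0.2, -2.7, -0.5], 1],
  [[0, 0, 0], [-0.4, -5.5, -1], 1],
  [[0, 0, 0], [-0.5, -8.2, -2], 1],
  [[0, 0, 0], [-0.7, -11, -3.5], 1],
  [[0, 0, 0], [-0.9, -14, -5], 1],
  [[0, 0, 0], [-1.1, -17, -7], 1],
  [[0, 0, 0], [-1.3, -20, -9], 1],
  [[0, 0, 0], [-1.4, -21.8, -10], 1],
], squeeze=20)

```text
t: 0.82
ee_pos: [0.658, -0.2222, 0.1446]
ee_rot: [[-0.006, 0.003, 1.0], [-0.001, 1.0, -0.003], [-1.0, -0.001, -0.006]]
wrist_force: [-0.4, -0.9, 0.6]
opening: -0.0002
```

Request:
move_arm([
  [[0, 0, 0], [0, 0, 0], 1],
  [[0, 0, 0], [0, 0, 0], 1],
  [[0, 0, 0], [0, 0, 0], 1],
  [[0, 0, 0], [0, 0, 0], 1],
  [[0, 0, 0], [0, 0, 0], 1],
  [[0, 0, 0], [0, 0, 0], 1],
  [[0, 0, 0], [0, 0, 0], 1],
  [[0, 0, 0], [0, 0, 0], 1],
])

```text
t: 1.48
ee_pos: [0.6583, -0.2216, 0.145]
ee_rot: [[-0.005, 0.003, 1.0], [-0.001, 1.0, -0.003], [-1.0, -0.001, -0.005]]
wrist_force: [-0.4, -0.0, -0.2]
opening: 0.0004
```

```bash
python3 - <<'E'
from h import *
o=arm.get_obs();print(o['t'],o['ee_pos'],o['ee_rot'],o['wrist_force'],o['opening'])
i=cams.camera_info("wrist")
w=cams.capture("wrist");s=cams.capture("scene")
cv2.imwrite("pics/w1.png",w);cv2.imwrite("pics/s1.png",s)
a=cv2.resize(s[120:280,120:410],(580,320),interpolation=cv2.INTER_CUBIC);cv2.imwrite("pics/s1c.png",a)
d=i["R"]@(o['ee_pos']+[0,0,-.017])+i["t"];print("tip pixel",(i["K"]@(d/d[2]))[:2])
d=i["R"]@np.array([.660,-.218,.0535])+i["t"];print("key pixel",(i["K"]@(d/d[2]))[:2])
E
```

```text
1.4833 [ 0.65831255 -0.22162883  0.14498293] [[-0.00502142  0.00266041  0.99998385]
 [-0.00138223  0.99999549 -0.00266738]
 [-0.99998644 -0.00139561 -0.00501772]] [-0.37163727 -0.02610329 -0.20373274] 0.0003896711794732193
tip pixel [273.22058553 271.42102687]
key pixel [275.98670005 215.31888988]
```

View pics/w1.png

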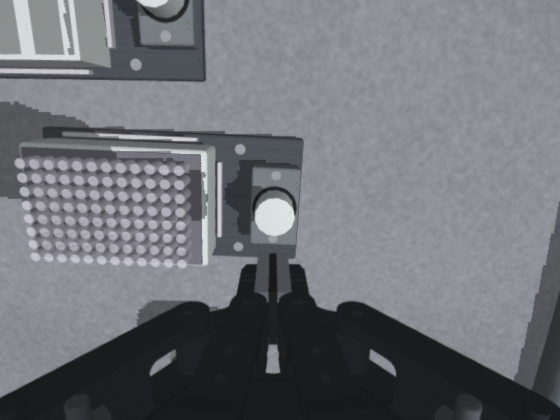

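View pics/s1c.png

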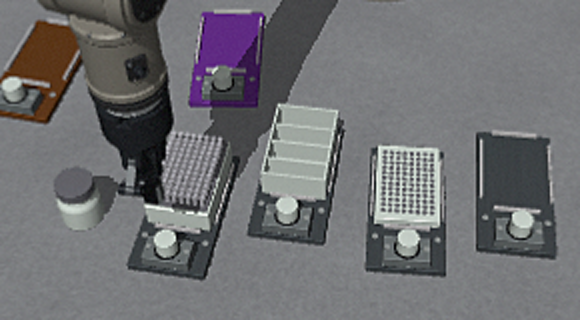

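Wrist view: tips key at about (275,217), fingers shut with their tips at about (273,258).

```bash
python3 - <<'E'
from h import *
i=cams.camera_info("wrist");o=arm.get_obs();print(o['ee_pos'])
im=cv2.imread("pics/w1.png")
c,s=blob(im,(275,217));print(c,s,ray(i,c,.0535).round(4))
E
```

```text
[ 0.65812408 -0.22204303  0.14480121]
[274.24803493 216.69519651] [  20   21   40   38 1145] [ 0.6586 -0.2193  0.0535]
```

Request:
move_arm([
  [[0, 0, 0], [0.1, 0.3, -1], 1],
  [[0, 0, 0], [0.2, 0.5, -2], 1],
  [[0, 0, 0], [0.2, 0.5, -3], 1],
  [[0, 0, 0], [0.2, 0.5, -4], 1],
  [[0, 0, 0], [0.2, 0.5, -4.6], 1],
  [[0, 0, 0], [0.2, 0.5, -5], 1],
  [[0, 0, 0], [0.2, 0.5, -5.2], 1],
  [[0, 0, 0], [0.2, 0.5, -5.2], 1],
])

```text
t: 2.25
ee_pos: [0.6599, -0.2171, 0.0922]
ee_rot: [[-0.006, 0.003, 1.0], [-0.001, 1.0, -0.003], [-1.0, -0.001, -0.006]]
wrist_force: [-0.7, -0.2, 0.4]
opening: 0.0001
```

```bash
python3 - <<'E'
from h import *
o=arm.get_obs();print(o['t'],o['ee_pos'],o['wrist_force'])
a=cams.capture("wrist");s=cams.capture("scene")
b=cv2.resize(s[180:260,160:260],(500,400),interpolation=cv2.INTER_CUBIC)
cv2.imwrite("pics/j2.png",np.hstack([a[150:420,150:430],cv2.resize(b,(500,270))]))
E
```

```text
2.25 [ 0.65989528 -0.21712982  0.09218444] [-0.74075967 -0.22639401  0.3824041 ]
```

View pics/j2.png

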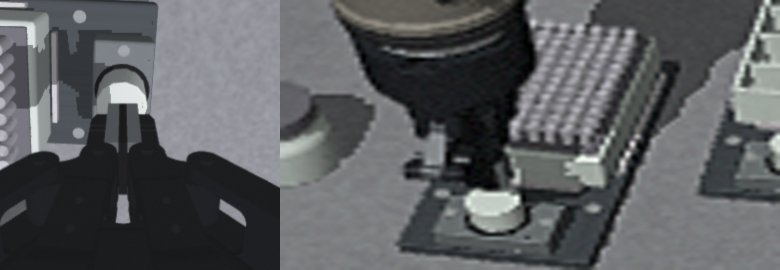

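The fingertips are over the key near (125,95) in the left half. I'll go down slowly and watch the force.

Request:
move_arm([
  [[0, 0, 0], [0, 0, -0.3], 1],
  [[0, 0, 0], [0, 0, -0.5], 1],
  [[0, 0, 0], [0, 0, -0.7], 1],
  [[0, 0, 0], [0, 0, -0.9], 1],
  [[0, 0, 0], [0, 0, -1.1], 1],
  [[0, 0, 0], [0, 0, -1.3], 1],
  [[0, 0, 0], [0, 0, -1.5], 1],
  [[0, 0, 0], [0, 0, -1.5], 1],
])

```text
t: 3.02
ee_pos: [0.6601, -0.2171, 0.0775]
ee_rot: [[-0.006, 0.003, 1.0], [-0.001, 1.0, -0.003], [-1.0, -0.001, -0.006]]
wrist_force: [-0.5, 0.9, -0.0]
opening: -0.0002
```

Still free, so the 17 mm figure holds for shut fingers and contact should come at about TCP 0.071.

Request:
move_arm([
  [[0, 0, 0], [0, 0, -0.2], 1],
  [[0, 0, 0], [0, 0, -0.3], 1],
  [[0, 0, 0], [0, 0, -0.5], 1],
  [[0, 0, 0], [0, 0, -0.6], 1],
  [[0, 0, 0], [0, 0, -0.8], 1],
  [[0, 0, 0], [0, 0, -0.9], 1],
  [[0, 0, 0], [0, 0, -1.0], 1],
  [[0, 0, 0], [0, 0, -1.0], 1],
])

```text
t: 3.68
ee_pos: [0.6601, -0.2171, 0.0676]
ee_rot: [[-0.005, 0.003, 1.0], [-0.001, 1.0, -0.003], [-1.0, -0.001, -0.005]]
wrist_force: [-1.2, 0.6, 1.0]
opening: 0.0002
```

```bash
python3 - <<'E'
from h import *
o=arm.get_obs();print(o['t'],o['ee_pos'],o['wrist_force'])
a=cams.capture("wrist");s=cams.capture("scene")
b=cv2.resize(s[180:260,160:260],(500,400),interpolation=cv2.INTER_CUBIC)
cv2.imwrite("pics/j3.png",np.hstack([a[150:420,150:430],cv2.resize(b,(500,270))]))
E
```

```text
3.6833 [ 0.66014113 -0.21714055  0.0675804 ] [-1.17610557  0.62492549  1.0332591 ]
```

View pics/j3.png

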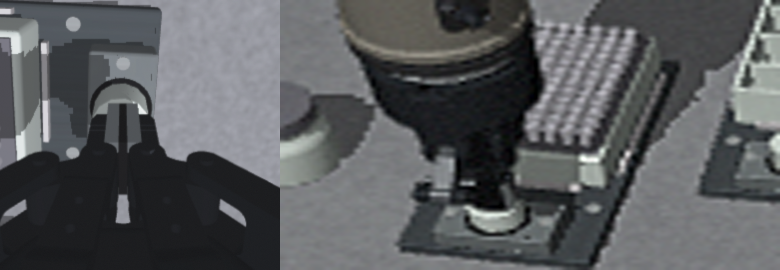

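Request:
move_arm([
  [[0, 0, 0], [0, 0, -0.1], 1],
  [[0, 0, 0], [0, 0, -0.2], 1],
  [[0, 0, 0], [0, 0, -0.3], 1],
  [[0, 0, 0], [0, 0, -0.4], 1],
  [[0, 0, 0], [0, 0, -0.5], 1],
  [[0, 0, 0], [0, 0, -0.6], 1],
  [[0, 0, 0], [0, 0, -0.7], 1],
  [[0, 0, 0], [0, 0, -0.7], 1],
])

```text
t: 4.45
ee_pos: [0.6602, -0.2171, 0.0604]
ee_rot: [[-0.005, 0.003, 1.0], [-0.001, 1.0, -0.003], [-1.0, -0.001, -0.005]]
wrist_force: [-0.9, -0.0, 2.2]
opening: 0.0003
```

```bash
python3 - <<'E'
from h import *
o=arm.get_obs();print(o['t'],o['ee_pos'],o['wrist_force'])
a=cams.capture("wrist");s=cams.capture("scene")
b=cv2.resize(s[180:260,160:260],(500,400),interpolation=cv2.INTER_CUBIC)
cv2.imwrite("pics/j4.png",np.hstack([a[150:420,150:430],cv2.resize(b,(500,270))]))
E
```

```text
4.45 [ 0.66017552 -0.21711208  0.06039515] [-0.91443115 -0.00278891  2.22907246]
```

View pics/j4.png

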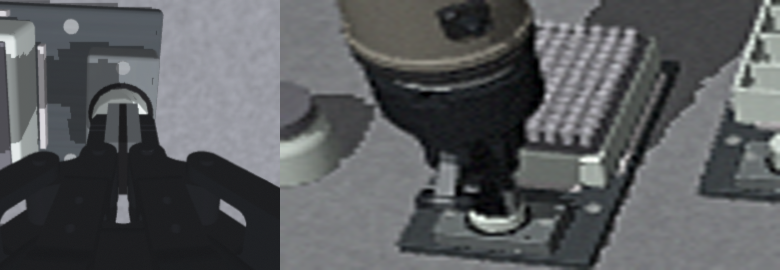

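Request:
move_arm([
  [[0, 0, 0], [0, 0, 0], 1],
  [[0, 0, 0], [0, 0, 0.5], 1],
  [[0, 0, 0], [0, 0, 1.5], 1],
  [[0, 0, 0], [0, 0, 3], 1],
  [[0, 0, 0], [0, 0.5, 4.5], 1],
  [[0, 0, 0], [0, 2, 6], 1],
  [[0, 0, 0], [-0.5, 4.5, 6.5], 1],
  [[0, 0, 0], [-1.5, 7, 6.5], 1],
])

```text
t: 5.22
ee_pos: [0.6476, -0.1458, 0.1293]
ee_rot: [[0.001, 0.004, 1.0], [-0.002, 1.0, -0.004], [-1.0, -0.002, 0.001]]
wrist_force: [1.1, 1.4, 0.8]
opening: 0.0
```

```bash
python3 - <<'E'
from h import *
o=arm.get_obs();print(o['t'],o['ee_pos'],o['wrist_force'])
s=cams.capture("scene")
cv2.imwrite("pics/j5.png",cv2.resize(s[165:265,180:410],None,fx=3.4,fy=3.4,interpolation=cv2.INTER_CUBIC))
E
```

```text
5.2167 [ 0.647624   -0.14576278  0.12931585] [1.12078409 1.44050482 0.83232076]
```

View pics/j5.png

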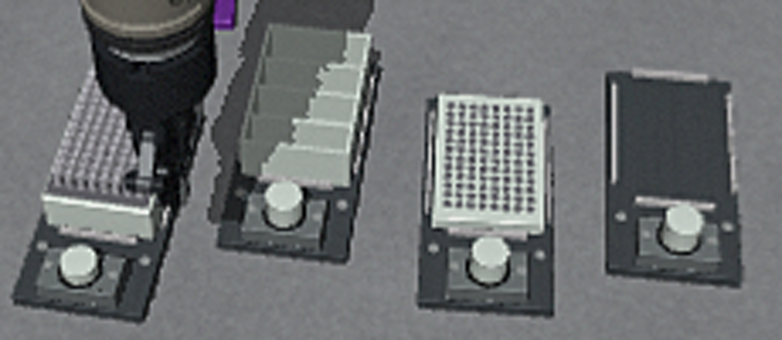

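The tips key is visibly lower. I'll quantify it from the top-face pixel shift.

```bash
cat >> h.py <<'E'
def depth(name,im,p,xy,r=14):
    i=cams.camera_info(name); c,s=blob(im,p,r=r)
    R,t=np.array(i["R"]),np.array(i["t"]);out=[]
    for z in (.054,.048,.044,.043,.034):
        X=np.array([[*xy,z]]);uv=cv2.projectPoints(X,cv2.Rodrigues(R)[0],t,np.array(i["K"]),np.array([i["k1"],0,0,0.]))[0][0,0]
        out.append((z,uv.round(1).tolist()))
    print(name,c.round(1),s,out)
E
python3 - <<'E'
from h import *
s=cams.capture("scene")
depth("scene",s,(203,242),(.6613,-.218))
depth("scene",s,(263,222),(.5912,-.0769))
E
```

```text
scene [202.4 241.4] [ 9 10 10  8 70] [(0.054, [202.0, 238.9]), (0.048, [202.3, 240.3]), (0.044, [202.5, 241.3]), (0.043, [202.5, 241.5]), (0.034, [203.0, 243.6])]
scene [263.1 222.2] [ 9 10 11  9 67] [(0.054, [263.1, 222.0]), (0.048, [263.2, 223.4]), (0.044, [263.2, 224.4]), (0.043, [263.2, 224.6]), (0.034, [263.3, 226.8])]
```

The tips key top reads z≈0.044, which is 10 mm down. Next is the trough key at (0.590, -0.0775).

Request:
move_arm([
  [[0, 0, 0], [-1, 1.3, 0], 1],
  [[0, 0, 0], [-2.2, 2.8, 0], 1],
  [[0, 0, 0], [-3.6, 4.5, 0], 1],
  [[0, 0, 0], [-5, 6, 0], 1],
  [[0, 0, 0], [-5.8, 6.8, -0.5], 1],
  [[0, 0, 0], [-5.8, 6.8, -1.5], 1],
  [[0, 0, 0], [-5.8, 6.8, -2.5], 1],
  [[0, 0, 0], [-5.8, 6.8, -2.5], 1],
])

```text
t: 5.98
ee_pos: [0.5867, -0.072, 0.1004]
ee_rot: [[-0.007, -0.004, 1.0], [0.002, 1.0, 0.004], [-1.0, 0.002, -0.007]]
wrist_force: [-0.7, 0.1, -0.3]
opening: 0.0
```

```bash
python3 - <<'E'
from h import *
a=cams.capture("wrist")
o=arm.get_obs();print(o['t'],o['ee_pos'],o['wrist_force'])
cv2.imwrite("pics/w6.png",a[120:420,100:460])
E
```

```text
6.0333 [ 0.58709887 -0.07225426  0.10106905] [ 0.07044161 -0.60359045  0.48525221]
```

View pics/w6.png

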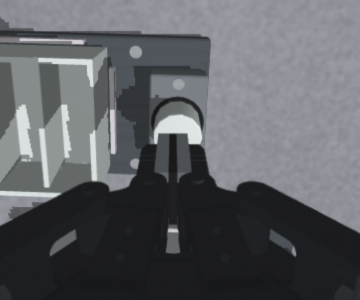

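The fingers are nearly over the trough key (crop 178,128). I'll correct by +3 mm in x and -5 mm in y and go down.

Request:
move_arm([
  [[0, 0, 0], [0.3, -0.5, 0], 1],
  [[0, 0, 0], [0.3, -0.5, -0.5], 1],
  [[0, 0, 0], [0.3, -0.5, -1], 1],
  [[0, 0, 0], [0.3, -0.5, -1.5], 1],
  [[0, 0, 0], [0.3, -0.5, -2], 1],
  [[0, 0, 0], [0.3, -0.5, -2.3], 1],
  [[0, 0, 0], [0.3, -0.5, -2.5], 1],
  [[0, 0, 0], [0.3, -0.5, -2.5], 1],
])

```text
t: 6.7
ee_pos: [0.5897, -0.0771, 0.0755]
ee_rot: [[-0.007, -0.003, 1.0], [0.002, 1.0, 0.003], [-1.0, 0.002, -0.007]]
wrist_force: [-0.3, 0.0, 0.5]
opening: 0.0001
```

Request:
move_arm([
  [[0, 0, 0], [0, 0, -0.2], 1],
  [[0, 0, 0], [0, 0, -0.4], 1],
  [[0, 0, 0], [0, 0, -0.6], 1],
  [[0, 0, 0], [0, 0, -0.8], 1],
  [[0, 0, 0], [0, 0, -1.0], 1],
  [[0, 0, 0], [0, 0, -1.2], 1],
  [[0, 0, 0], [0, 0, -1.4], 1],
  [[0, 0, 0], [0, 0, -1.5], 1],
])

```text
t: 7.37
ee_pos: [0.59, -0.077, 0.0605]
ee_rot: [[-0.007, -0.003, 1.0], [0.002, 1.0, 0.003], [-1.0, 0.002, -0.007]]
wrist_force: [0.2, -0.4, 4.6]
opening: -0.0001
```

Request:
move_arm([
  [[0, 0, 0], [0, 0, 0], 1],
  [[0, 0, 0], [0, 0, 0], 1],
  [[0, 0, 0], [0, 0, 0.5], 1],
  [[0, 0, 0], [0, 0, 1.5], 1],
  [[0, 0, 0], [0, 0, 3], 1],
  [[0, 0, 0], [0, 0, 4.5], 1],
  [[0, 0, 0], [0, 2, 6], 1],
  [[0, 0, 0], [1, 5, 6], 1],
])

```text
t: 8.03
ee_pos: [0.6004, -0.0313, 0.1241]
ee_rot: [[-0.003, 0.004, 1.0], [-0.0, 1.0, -0.004], [-1.0, -0.0, -0.003]]
wrist_force: [0.9, 0.8, -0.6]
opening: 0.0001
```

```bash
python3 - <<'E'
from h import *
s=cams.capture("scene")
o=arm.get_obs();print(o['t'],o['ee_pos'],o['wrist_force'])
cv2.imwrite("pics/j7.png",cv2.resize(s[165:265,180:410],None,fx=3.4,fy=3.4,interpolation=cv2.INTER_CUBIC))
depth("scene",s,(203,242),(.6613,-.218))
depth("scene",s,(263,225),(.5912,-.0769))
depth("scene",s,(324,239),(.6235,.0773))
E
```

```text
8.0833 [ 0.60304872 -0.01974347  0.12328365] [2.85380234 7.39870021 1.59254748]
scene [202.4 241.4] [ 9 10 10  8 70] [(0.054, [202.0, 238.9]), (0.048, [202.3, 240.3]), (0.044, [202.5, 241.3]), (0.043, [202.5, 241.5]), (0.034, [203.0, 243.6])]
scene [263.2 224.6] [10 10 10  8 66] [(0.054, [263.1, 222.0]), (0.048, [263.2, 223.4]), (0.044, [263.2, 224.4]), (0.043, [263.2, 224.6]), (0.034, [263.3, 226.8])]
scene [323.7 238.7] [ 9 10 11  9 72] [(0.054, [323.7, 238.5]), (0.048, [323.5, 240.0]), (0.044, [323.4, 240.9]), (0.043, [323.3, 241.1]), (0.034, [323.0, 243.2])]
```

View pics/j7.png

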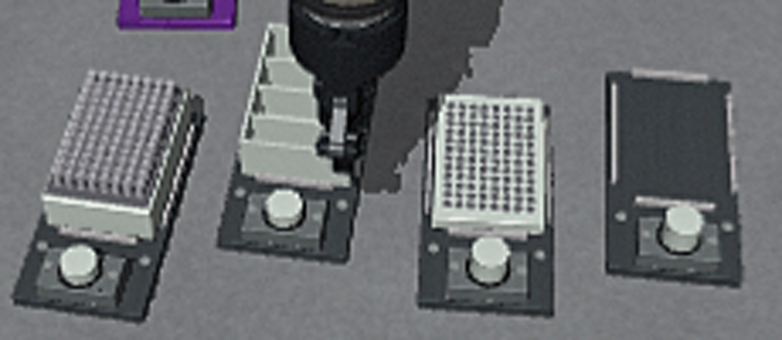

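The tips and trough keys are both about 10 mm down, and plate and empty are still up. Next is the plate key at (0.622, 0.077).

Request:
move_arm([
  [[0, 0, 0], [0.5, 2, 0], 1],
  [[0, 0, 0], [1, 4.5, 0], 1],
  [[0, 0, 0], [1.5, 7, 0], 1],
  [[0, 0, 0], [1.9, 9, 0], 1],
  [[0, 0, 0], [1.9, 9.7, 0], 1],
  [[0, 0, 0], [1.9, 9.7, -1], 1],
  [[0, 0, 0], [1.9, 9.7, -2], 1],
  [[0, 0, 0], [1.9, 9.7, -2.2], 1],
])

```text
t: 8.75
ee_pos: [0.6203, 0.0746, 0.0989]
ee_rot: [[-0.005, -0.005, 1.0], [0.004, 1.0, 0.005], [-1.0, 0.004, -0.005]]
wrist_force: [0.1, -0.6, -0.6]
opening: -0.0001
```

```bash
python3 - <<'E'
from h import *
a=cams.capture("wrist")
o=arm.get_obs();print(o['t'],o['ee_pos'],o['wrist_force'])
cv2.imwrite("pics/w8.png",a[120:420,100:460])
E
```

```text
8.8 [0.62039893 0.07452305 0.09905816] [-0.10435242 -0.31027109  0.03385102]
```

View pics/w8.png

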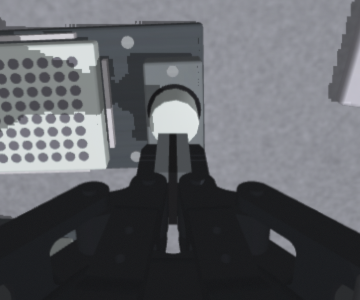

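The fingers are beside the plate key (crop 176,120). I'll correct by +2 mm in x and +3 mm in y and go down to 0.0755.

Request:
move_arm([
  [[0, 0, 0], [0.2, 0.3, 0], 1],
  [[0, 0, 0], [0.2, 0.3, -0.5], 1],
  [[0, 0, 0], [0.2, 0.3, -1], 1],
  [[0, 0, 0], [0.2, 0.3, -1.5], 1],
  [[0, 0, 0], [0.2, 0.3, -1.9], 1],
  [[0, 0, 0], [0.2, 0.3, -2.2], 1],
  [[0, 0, 0], [0.2, 0.3, -2.4], 1],
  [[0, 0, 0], [0.2, 0.3, -2.4], 1],
])

```text
t: 9.47
ee_pos: [0.6221, 0.0775, 0.0745]
ee_rot: [[-0.006, -0.005, 1.0], [0.004, 1.0, 0.005], [-1.0, 0.004, -0.006]]
wrist_force: [-0.8, -0.4, -0.5]
opening: -0.0001
```

Request:
move_arm([
  [[0, 0, 0], [0, 0, -0.2], 1],
  [[0, 0, 0], [0, 0, -0.4], 1],
  [[0, 0, 0], [0, 0, -0.6], 1],
  [[0, 0, 0], [0, 0, -0.8], 1],
  [[0, 0, 0], [0, 0, -1.0], 1],
  [[0, 0, 0], [0, 0, -1.2], 1],
  [[0, 0, 0], [0, 0, -1.4], 1],
  [[0, 0, 0], [0, 0, -1.4], 1],
])

```text
t: 10.13
ee_pos: [0.6223, 0.0775, 0.0603]
ee_rot: [[-0.005, -0.005, 1.0], [0.004, 1.0, 0.005], [-1.0, 0.004, -0.005]]
wrist_force: [1.0, 0.1, 1.9]
opening: -0.0001
```

Request:
move_arm([
  [[0, 0, 0], [0, 0, 0], 1],
  [[0, 0, 0], [0, 0, 0], 1],
  [[0, 0, 0], [0, 0, 0.5], 1],
  [[0, 0, 0], [0, 0, 1.5], 1],
  [[0, 0, 0], [0, 0, 3], 1],
  [[0, 0, 0], [0, 0, 5], 1],
  [[0, 0, 0], [0, 0, 7.5], 1],
  [[0, 0, 0], [0, 0, 10], 1],
])

```text
t: 10.8
ee_pos: [0.6218, 0.0774, 0.1616]
ee_rot: [[-0.006, -0.005, 1.0], [0.004, 1.0, 0.005], [-1.0, 0.004, -0.006]]
wrist_force: [0.6, 0.4, 0.2]
opening: -0.0002
```

Request:
move_arm([
  [[0, 0, 0], [0, 0, 2], 1],
  [[0, 0, 0], [0, 0, 4], 1],
  [[0, 0, 0], [0, 0, 5], 1],
  [[0, 0, 0], [0, 0, 5], 1],
  [[0, 0, 0], [0, 0, 5], 1],
  [[0, 0, 0], [0, 0, 5], 1],
  [[0, 0, 0], [0, 0, 5], 1],
  [[0, 0, 0], [0, 0, 5], 1],
])

```text
t: 11.47
ee_pos: [0.6211, 0.0773, 0.2102]
ee_rot: [[-0.008, -0.005, 1.0], [0.004, 1.0, 0.005], [-1.0, 0.004, -0.008]]
wrist_force: [-0.6, 0.6, -0.4]
opening: -0.0
```

```bash
python3 - <<'E'
from h import *
s=cams.capture("scene")
o=arm.get_obs();print(o['t'],o['ee_pos'],o['wrist_force'])
cv2.imwrite("pics/j9.png",cv2.resize(s[165:340,120:480],None,fx=2.1,fy=2.1,interpolation=cv2.INTER_CUBIC))
depth("scene",s,(203,242),(.6613,-.218))
depth("scene",s,(263,225),(.5912,-.0769))
depth("scene",s,(324,241),(.6235,.0773))
depth("scene",s,(380,230),(.5765,.2159))
E
```

```text
11.5167 [0.62126867 0.07729438 0.21042259] [0.3024969  0.98167993 0.51701246]
scene [202.4 241.4] [ 9 10 10  8 70] [(0.054, [202.0, 238.9]), (0.048, [202.3, 240.3]), (0.044, [202.5, 241.3]), (0.043, [202.5, 241.5]), (0.034, [203.0, 243.6])]
scene [263.2 224.6] [10 10 10  8 66] [(0.054, [263.1, 222.0]), (0.048, [263.2, 223.4]), (0.044, [263.2, 224.4]), (0.043, [263.2, 224.6]), (0.034, [263.3, 226.8])]
scene [323.5 241. ] [ 9 10 10  9 73] [(0.054, [323.7, 238.5]), (0.048, [323.5, 240.0]), (0.044, [323.4, 240.9]), (0.043, [323.3, 241.1]), (0.034, [323.0, 243.2])]
scene [380.8 229.2] [10  9 10  9 69] [(0.054, [380.7, 228.9]), (0.048, [380.3, 230.3]), (0.044, [380.0, 231.3]), (0.043, [379.9, 231.5]), (0.034, [379.3, 233.6])]
```

View pics/j9.png

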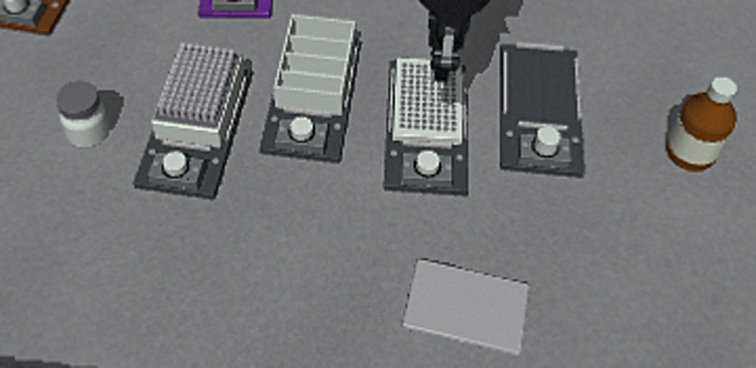

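All three loaded carriers' keys are about 10 mm down, the empty carrier's key (crop 546,140) is up, nothing has moved, and the hand is clear.

```bash
python3 -c "
from workcell import arm
arm.job_done()"
```

```text
the job is handed in; nothing more can be done
```

I pressed the tip-box, trough and well-plate keys, in that order, with the closed fingertips, then raised the hand clear and handed the job in at about 11.5 s.

- **Keys:** In the last scene picture each pressed key's top reads about 10 mm below its up position, and the empty carrier's key has not moved.
- **Force:** The wrist force read 2–5 N at the bottom of each press, the highest being 4.6 N on the trough key. Those are readings at the end of each move, so I have no direct peak contact force. One 7 N sideways reading came while the arm was travelling in free air, probably from braking.
- **Other things:** By eye, the labware, bottle, jar and lid are where they began; I did not measure their positions.
- **Disagreements:** The scene and wrist cameras put the key positions 1–3 mm apart, so I aimed between the two.

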